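# Tip the capacitors into the V-trough

## Robot

A 6-joint arm with a two-finger parallel gripper is mounted at the origin on the work surface; the furniture and walls round the work are solid. World frame = base frame: x ahead of the robot, y to its left, z up, the work surface at z = 0. Lengths are in mm, angles in rad, forces in N, time in s.
With the tool pointing down it reaches from about 350 to 875 mm from the base axis. Payload 15.5 kg.
Tool frame: the origin (TCP) lies at the very end of the fingers, on their centre line; the grasp point (between the pads) lies 19 mm behind it (bot.hold_point_z is the distance from the TCP to the grasp point, in mm); z points along the fingers, y is the line along which they close (so a half turn about z gives the same grasp; the last joint's range is limited). The gripper opens to 85 mm and grips with 20 to 120 N. Pads are 22 mm wide; open, the fingers measure 114 mm over their backs; the gripper's body (76 mm by 85 mm) begins 54 mm behind the grasp point. The pads swing forward as they close: fully open they stand 13 mm farther back than shut.
Start: joints at [-1.425, 0.494, 1.345, -0, 1.302, -0.096], TCP at [149.051, -606.968, 192.277] pointing down, gripper open.
Joint ranges: [-2.91, 2.91], [-0.82, 2.16], [0.22, 2.67], [-1.22, 4.37], [0.12, 2.79], [-3.08, 3.08]. Speed limits (rad/s): [1.89, 1.89, 2.57, 3.01, 3.01, 3.01].

## Interface

Orientations are given as a unit quaternion [w, x, y, z].
In Python, from bench import bot gives the robot as it stands. The module is installed in compiled form; this text tells all that it offers.
- The arm moves only by the shell command python3 -m handwheel 'ROWS'. ROWS is JSON, a list of rows, each a list of 3 entries, a list of its own where there are three numbers: the turn, a rotation vector about the world's x, y, z in rad, then the shift along the world's x, y, z in mm, then the finger opening in mm, from 0 to 85.4. A call has 1 to 5 rows; each row shifts and turns the commanded pose from where the row before left it; what a row does not reach is not made up. A row lasts 1/8 s, in which the tool goes at most 62.5 mm and 10.7 degrees, less where a joint would pass 70% of its speed; a pose out of reach is approached as far as the arm can. A call with a gripper value outside its range is refused whole. The fingers move at their own pace and stop on an object; the grip force is fixed at half the most. Time passes only in rows, so rows that do not move let the fingers close. It gives the time, the measured TCP pose, the force, the opening and the grip force at its end, in the units of the state.
- bot.state(): the state, without advancing time (a new reading comes with each control period).
- bot.grab_frame(name): name is "scene" or "top"; returns (picture, depth): 480x640x3 uint8, red, green, blue; 480x640 float32, mm along the optical axis (not along the pixel's ray), 0 where there is no reading.
- bot.get_calibration(name): a dict with "camera_matrix" (3x3 intrinsics, pixels), "view" (4x4, takes a point from world to camera coordinates). Camera axes: x right, y down, z forward; pixel columns grow to the right and rows downward; lengths in mm; the calibration is good to about 2 mm. A picture is of the moment at which its call begins. get_calibration takes no time and is no camera call.
- bot.finish_job(): hands the job in; it is judged then, once.
The state is a dict: "clock": time; "q": joint angles; "joint_velocities": joint speeds; "effort": joint torques, N m; "ee_pos": TCP position; "eef_rot": TCP orientation; "contact_force": force on the tool from outside, world axes, zero at the start; "torque": the same for the moment, N m; "gripper_width": finger opening in mm; "grip_force": force on a finger pad.
Only numpy, scipy, OpenCV 4.12 (cv2) and the standard library are available. Lean on these libraries where they do the work, as an engineer would, in place of code of your own. Each camera call takes 0.05 s, during which the arm holds its last target. There are 200 camera calls.

## Task

Pick up the small aluminium tray that holds the two blue capacitors by its black grip, carry it over the green V-trough and tip it so that both capacitors roll out over its lip and lie in line in the fold of the trough. Then set the tray back down upright on the bench and let go. The other tray, with the two pale grey box-shaped relays, is not wanted.

Things in the scene. Friction and masses are not known exactly. Their poses are not given: they have to be found in the camera images.
- trough: Green fixed V-trough (angle iron), 160 mm long, open ends. Origin: centre of its underside on the bench; y along the fold, x across, z up. Inner fold line at x = 0, z = 16 mm; two 45 degree flanks rise to edges at x = +/-42 mm, z = 58 mm (its top). A capacitor in the fold has its axis at z = 32 mm.
- tray: Aluminium tray with 2 capacitors, x -36 to 51, y +/-45 mm, 120 g. Origin under it on the bench, z up. Open lip at x -36, z 22 faces the robot (-x) at start; floor falls 15 deg from lip to rear wall (x 30), so parts roll out when the lip tips down 30-45 deg. For x < -12 nothing lies below z 12. Black grip block: x 37, y 0, z 36-88, 24 wide in y, 18 in x; grasp from above on its y faces.
- capacitor_a: Blue cylindrical capacitor, the one towards the tray's -y side of the two in the tray, 22 mm diameter, 39 mm long, 30 g. Origin at the centre of its base end; its z axis runs along the cylinder to the other end. It starts lying in the tray against the rear wall, its z axis along the tray's y axis.
- capacitor_b: Blue cylindrical capacitor, the one towards the tray's +y side of the two in the tray, 22 mm diameter, 39 mm long, 30 g. Origin at the centre of its base end; its z axis runs along the cylinder to the other end. It starts lying in the tray against the rear wall, its z axis along the tray's y axis.
Not all that is in view belongs to the job. What is shaped like the capacitor_a but brown or turquoise is not meant.

How it is judged (in metres and radians):
On the way, in this order (a step that is already met when the one before it is completed fails the run):
1. the tray is held over the trough with both capacitors still in it (height (world z) of tray above 0.03 m and horizontal distance between tray and trough below 0.13 m and distance between each of capacitor_a, capacitor_b and tray below 0.075 m), for 0.1 s.
2. the tray is tipped by more than 20 degrees over the trough (height (world z) of tray above 0.03 m and horizontal distance between tray and trough below 0.13 m and angle between tray's own z axis and vertical above 0.35 rad), for 0.2 s.
At the end, for the whole second after the job is handed in: Both capacitors rest in the trough in line along its fold (axis within 10 degrees, origin within 10 mm sideways, 20 to 42 mm above the trough's underside, within 90 mm of its middle lengthwise). The tray stands upright on the bench (10 degrees, 12 mm), at rest (x of capacitor_a in the frame of trough between -0.01 and 0.01 m and z of capacitor_a in the frame of trough between 0.02 and 0.042 m and y of capacitor_a in the frame of trough between -0.09 and 0.09 m and angle between the z axis of each of capacitor_a, capacitor_b and the y axis of trough, either way round below 0.18 rad and linear speed of each of capacitor_a, capacitor_b, tray below 0.02 m/s and x of capacitor_b in the frame of trough between -0.01 and 0.01 m and z of capacitor_b in the frame of trough between 0.02 and 0.042 m and y of capacitor_b in the frame of trough between -0.09 and 0.09 m and angle between tray's own z axis and vertical below 0.17 rad and height (world z) of tray between -0.012 and 0.012 m); the robot touches nothing.
It also fails if it takes over 48 s, if anything falls off the work surface, if the arm or the gripper's body presses on something with over 40 N, if the wrist force passes 120 N, or if a joint passes its speed limit or range.

## Working session

There is one attempt and no reset: what is moved stays moved. The work goes in short steps, Python scripts to look and compute and a shell command to move; the robot and the scene stay as the last step left them, time stands still between calls to the robot, and variables do not carry over. Pictures are saved under pics/ and viewed, at most 10 in all, crops included, and the job is handed in when it is done.

```bash
mkdir -p pics; python3 - <<'E'
from bench import bot
import cv2,numpy as np
for n in("scene","top"):
    p,d=bot.grab_frame(n); cv2.imwrite(f"pics/{n}0.png",p[:,:,::-1]); np.save(f"pics/{n}0.npy",d)
    c=bot.get_calibration(n); print(n,np.round(c["camera_matrix"],1).tolist(),np.round(c["view"],3).tolist())
s=bot.state(); print(s)
E
```

```text
scene [[522.0, 0.0, 325.2], [0.0, 522.0, 232.5], [0.0, 0.0, 1.0]] [[0.647, -0.762, -0.011, -407.157], [-0.356, -0.289, -0.889, 178.639], [0.674, 0.579, -0.458, 767.59], [0.0, 0.0, 0.0, 1.0]]
top [[517.9, 0.0, 321.1], [0.0, 517.9, 235.5], [0.0, 0.0, 1.0]] [[-0.012, -1.0, -0.023, -95.123], [-0.991, 0.015, -0.135, 489.998], [0.135, 0.021, -0.991, 896.438], [0.0, 0.0, 0.0, 1.0]]
{'clock': 0.1, 'q': array([-1.42552400e+00,  4.94180398e-01,  1.34602551e+00,  4.16696832e-05,
        1.30251188e+00, -9.55142229e-02]), 'joint_velocities': array([-7.32486174e-04, -1.37802552e-03, -3.58016145e-04,  4.62917553e-04,
       -1.86228623e-04,  1.02118648e-05]), 'effort': array([ 1.90171391e-03, -8.83589101e+01, -3.84558177e+01,  5.15327395e-05,
        5.37938584e-03,  4.86020269e-05]), 'ee_pos': array([ 149.00013022, -606.62098321,  191.73779551]), 'eef_rot': array([-5.62890715e-04,  9.92761987e-01,  1.20097131e-01,  6.08554903e-06]), 'contact_force': array([-0.17312311, -0.4228456 ,  0.15144173]), 'torque': array([-0.01322889, -0.00842476,  0.00581106]), 'grip_force': 0.0, 'gripper_width': 85.32479241092561}
```

View pics/scene0.png

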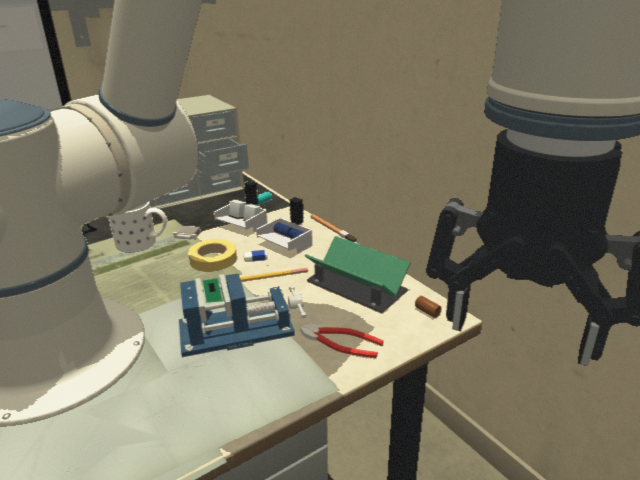

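View pics/top0.png

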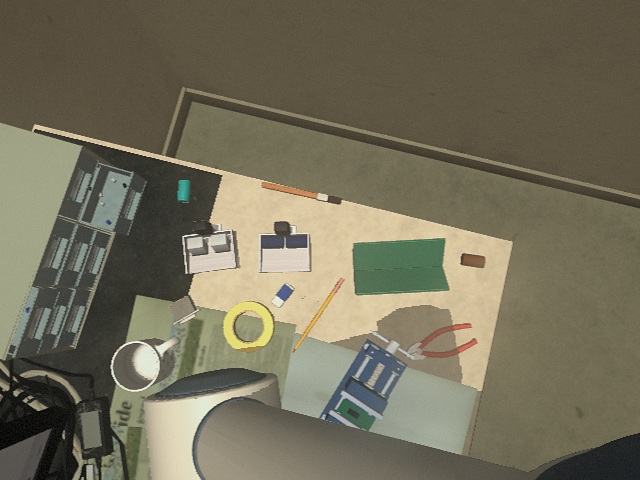

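The top view shows the capacitor tray at about (285,252), with its grip at (282,228). The trough spans about (353–448, 238–295), and the relay tray is at (210,250). In the scene view the tray is at (285,235), its grip at (297,210) and the trough at (365,270). I'll enlarge both.

```bash
python3 - <<'E'
import cv2
a=cv2.imread("pics/top0.png")[205:305,245:465]; b=cv2.imread("pics/scene0.png")[190:310,245:425]
cv2.imwrite("pics/topc.png",cv2.resize(a,(792,360),interpolation=cv2.INTER_CUBIC))
cv2.imwrite("pics/scenec.png",cv2.resize(b,(792,528),interpolation=cv2.INTER_CUBIC))
E
```

```text
(no output)
```

View pics/topc.png

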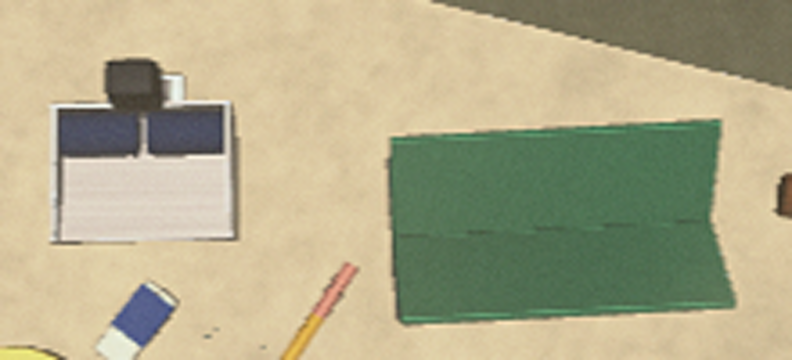

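View pics/scenec.png

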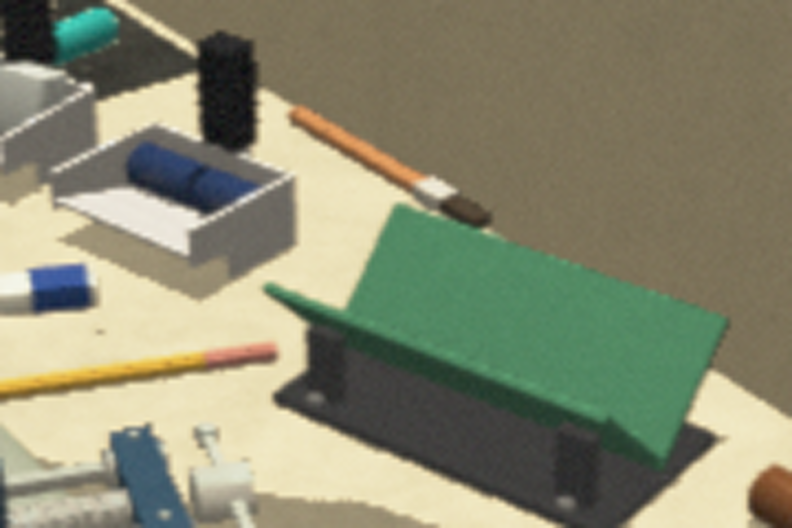

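In the top crop (×3.6, offset 245,205) the trough edge corners are (390,138), (721,120), (735,307) and (402,323). The tray lip corners are (52,241) and (237,241), and the grip top is around (132,76). In the scene crop (×4.4, offset 245,190) the same points are (400,205), (728,320), (660,465), (267,288), (52,198), (190,255) and (227,40). Next I triangulate them.

```bash
cat > h.py <<'E'
import numpy as np,cv2
from bench import bot
def P(n):
    c=bot.get_calibration(n); return np.array(c["camera_matrix"])@np.array(c["view"])[:3]
def tri(a,b):
    X=cv2.triangulatePoints(P("top"),P("scene"),np.float64(a).T,np.float64(b).T); return (X[:3]/X[3]).T
def atz(n,uv,z):
    M=P(n); r=[]
    for u in uv:
        H=np.column_stack([M[:,0],M[:,1],M[:,2]*z+M[:,3]]); p=np.linalg.solve(H,[*u,1]); r.append(p[:2]/p[2])
    return np.array(r)
def cloud(n,d):
    c=bot.get_calibration(n); v,u=np.mgrid[:480,:640]; K=np.array(c["camera_matrix"])
    C=np.stack([(u-K[0,2])/K[0,0]*d,(v-K[1,2])/K[1,1]*d,d],-1); V=np.array(c["view"])
    return (C-V[:3,3])@V[:3,:3]
E
python3 - <<'E'
from h import *
np.set_printoptions(precision=1,suppress=True)
t=np.array([(390,138),(721,120),(735,307),(402,323),(52,241),(237,241),(132,76)])/3.6+[245,205]
s=np.array([(400,205),(728,320),(660,465),(267,288),(52,198),(190,255),(227,40)])/4.4+[245,190]
print(tri(t,s)); print(atz("top",t[:4],58)); print(atz("top",t[4:6],22),atz("top",t[6:],88))
W=cloud("top",np.load("pics/top0.npy"))
im=cv2.imread("pics/top0.png").astype(int)
R=np.zeros((480,640),bool);R[215:245,268:300]=1
m=R&(W[...,2]>80)&(W[...,2]<95); q=W[m]; print("grip",len(q),q.mean(0),q.min(0),q.max(0))
print(cv2.minAreaRect(q[:,:2].astype(np.float32)))
R[:]=0;R[230:300,345:460]=1
g=R&(im[...,1]>im[...,2]*1.5)&(W[...,2]>5); q=W[g]; print(cv2.minAreaRect(q[:,:2].astype(np.float32)),q[:,2].min(),q[:,2].max())
R[:]=0;R[230:280,258:314]=1
m=R&(W[...,2]>12)&(W[...,2]<60); q=W[m]; print("tray",cv2.minAreaRect(q[:,:2].astype(np.float32)))
E
```

```text
[[ 471.7 -159.    55.2]
 [ 477.4 -317.9   55.9]
 [ 394.4 -332.2   37.1]
 [ 383.  -163.2   55.8]
 [ 426.4    9.6   21.6]
 [ 423.9  -82.3   25. ]
 [ 498.3  -36.8   88.5]]
[[ 470.5 -158. ]
 [ 476.9 -317.2]
 [ 387.4 -319.8]
 [ 381.8 -161.9]]
[[425.5  10.4]
 [424.2 -82.2]] [[498.  -36.4]]
grip 152 [497.1 -35.2  87. ] [488.8 -46.9  80.2] [505.6 -22.9  91.3]
((497.20025634765625, -34.88571548461914), (16.770082473754883, 23.970195770263672), 0.06993068009614944)
((420.30206298828125, -218.28236389160156), (107.04574584960938, 197.6312255859375), 2.158482789993286) 15.116730804696006 951.9107354807652
tray ((462.7371520996094, -35.21775817871094), (75.10823822021484, 90.01333618164062), 0.06098766624927521)
```

Trough centre is about (429,-239) with yaw +0.038 rad. The triangulated edge height of 55–56 fits the expected 58, apart from one badly matched corner. The tray origin is about (461,-35) with yaw about 0, the grip is at (497,-35), and the grip top is at 87–88 (lip 22–25), all as expected. I'll move over the grip.

```bash
python3 -m handwheel '[[[0,0,-0.02],[27,44,-3],85],[[0,0,-0.02],[27,44,-3],85],[[0,0,-0.02],[27,44,-3],85],[[0,0,-0.02],[27,44,-3],85],[[0,0,-0.02],[27,44,-3],85]]' && python3 -m handwheel '[[[0,0,-0.02],[27,44,-3],85],[[0,0,-0.02],[27,44,-3],85],[[0,0,-0.02],[27,44,-3],85],[[0,0,-0.02],[27,44,-3],85],[[0,0,-0.02],[27,44,-3],85]]' && python3 -m handwheel '[[[0,0,-0.02],[26,44,-3],85],[[0,0,-0.02],[26,44,-3],85],[[0,0,0],[26,44,-3],85],[[0,0,0],[0,0,0],85],[[0,0,0],[0,0,0],85]]'; python3 - <<'E'
from h import *
s=bot.state(); print(s)
p,d=bot.grab_frame("top"); cv2.imwrite("pics/t1.png",cv2.resize(p[190:320,220:420,::-1],(800,520)))
E
```

```text
clock: 0.72
ee_pos: [284.6, -385.4, 177.1]
eef_rot: [-0.0, 0.998, 0.07, -0.0]
contact_force: [0.8, 0.3, -0.3]
gripper_width: 85.0
grip_force: 0.0
clock: 1.35
ee_pos: [419.7, -165.4, 162.2]
eef_rot: [0.0, 1.0, 0.02, 0.0]
contact_force: [1.3, -0.8, -0.3]
gripper_width: 85.1
grip_force: 0.0
clock: 1.98
ee_pos: [496.6, -35.1, 153.0]
eef_rot: [0.0, 1.0, 0.001, -0.0]
contact_force: [-0.7, 0.1, 0.3]
gripper_width: 85.1
grip_force: 0.0
{'clock': 1.975, 'q': array([-1.90311840e-01,  3.64565885e-01,  1.70293146e+00, -2.55004495e-04,
        1.07487259e+00,  1.37908556e+00]), 'joint_velocities': array([-2.56014757e-02, -9.67556776e-03,  5.39029057e-03, -1.83830445e-03,
        5.73999199e-05, -7.13544375e-04]), 'effort': array([ 2.44875155e+00, -6.86850071e+01, -3.23427415e+01,  1.31782712e-01,
       -3.55487166e-02,  1.25594926e-01]), 'ee_pos': array([496.59524915, -35.0553605 , 153.04742666]), 'eef_rot': array([ 3.62949757e-05,  9.99999629e-01,  7.60179500e-04, -4.02858928e-04]), 'contact_force': array([-0.73344903,  0.14006772,  0.29398677]), 'torque': array([-0.00579073,  0.01929537,  0.02083498]), 'grip_force': 0.0, 'gripper_width': 85.08232029424815}
```

View pics/t1.png

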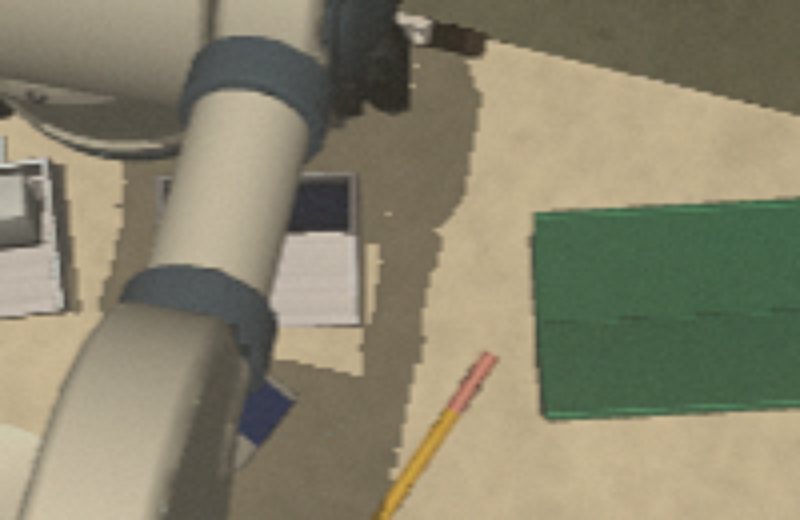

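The arm hides the grip at about (290,160) in the crop, and the tray right of it at (320,250) is undisturbed. I'll lower and check in the scene view before closing.

```bash
python3 -m handwheel '[[[0,0,0],[0,0,-25],85],[[0,0,0],[0,0,-25],85],[[0,0,0],[0,0,-25],85],[[0,0,0],[0,0,-25],85],[[0,0,0],[0,0,0],85]]'; python3 - <<'E'
from h import *
p,d=bot.grab_frame("scene"); cv2.imwrite("pics/s1.png",cv2.resize(p[120:280,210:410,::-1],(750,600)))
E
```

```text
clock: 2.65
ee_pos: [495.6, -35.8, 52.3]
eef_rot: [-0.0, 1.0, -0.0, -0.002]
contact_force: [-0.6, 0.4, 0.9]
gripper_width: 84.8
grip_force: 0.0
```

View pics/s1.png

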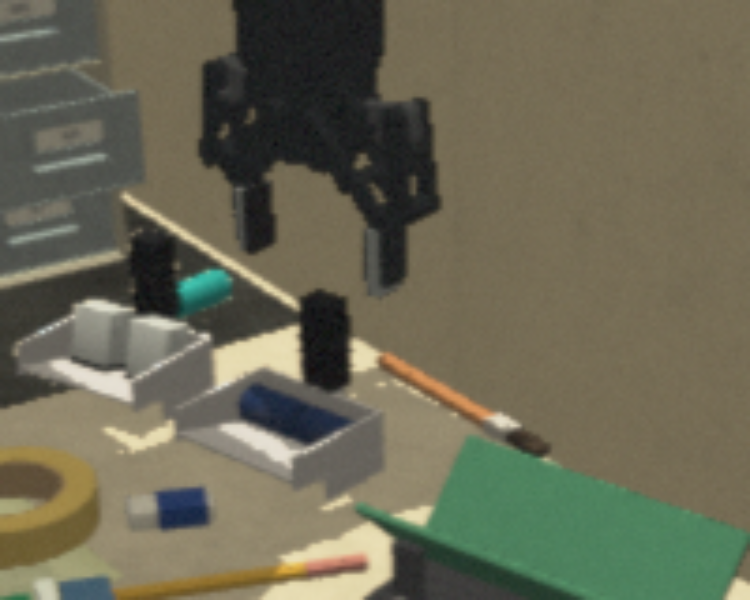

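The picture shows the fingertips at about (380,290) in the crop, above the grip top at (325,295). That doesn't fit the reported z of 52, so I'll check whether the frame is stale.

```bash
python3 - <<'E'
from h import *
import time
print(bot.state()["ee_pos"],bot.state()["clock"])
M=P("scene")
for z in(52,150):
  for y in(-78,8):
    a=M@[496,y,z,1]; print(z,y,a[:2]/a[2],(a[:2]/a[2]-[210,120])*3.75)
p,d=bot.grab_frame("scene"); cv2.imwrite("pics/s2.png",cv2.resize(p[120:280,210:410,::-1],(750,600)))
W=cloud("scene",d); 
for u,v in((311,196),(297,205)): print(W[v-2:v+3,u-2:u+3].reshape(-1,3)[::6])
E
```

```text
[496.37940325 -35.7850226   53.29893839] 2.7
52 -78 [311.38184753 221.66876989] [380.18192825 381.2578871 ]
52 8 [280.41505004 210.19814463] [264.05643763 338.24304237]
150 -78 [310.17448131 175.16889255] [375.65430492 206.88334706]
150 8 [277.92659989 165.43300821] [254.72474958 170.37378078]
[[ 484.04790599  -84.61239782  117.08314053]
 [ 485.67648687  -85.62726087  114.75184067]
 [ 490.07002208  -84.13549051  110.81201701]
 [ 491.18932757  -85.63775323  108.762712  ]
 [1021.44783027  390.1749335  -202.44228494]]
[[491.0131078  -39.83451107  83.44490115]
 [490.58569892 -42.89946901  82.2814046 ]
 [490.77506828 -45.36117462  80.73744651]
 [493.48960156 -45.39184877  77.61493735]
 [493.57837421 -47.95364209  76.13211763]]
```

View pics/s2.png

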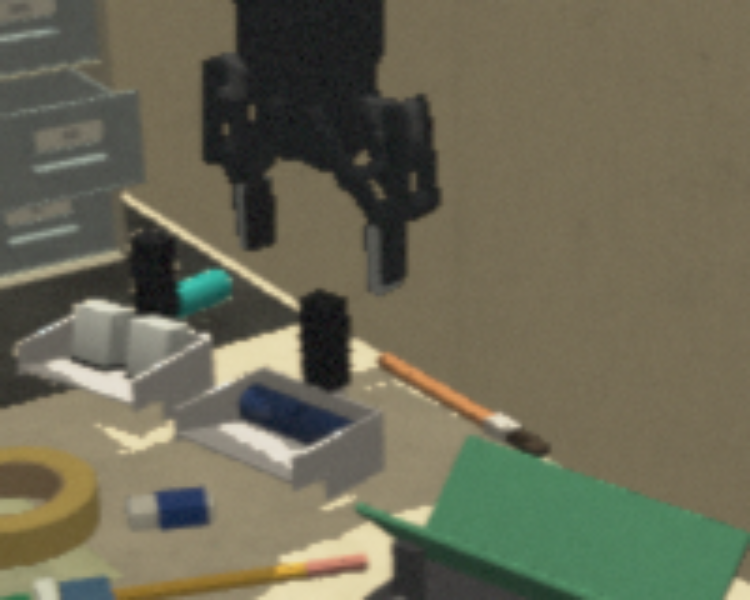

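The frame is current. By depth the open fingertips stand at z≈105, while the reported TCP is 53. Allowing for the 13 mm open setback, about 40 mm is unexplained. I'll check against the starting frame and hold_point_z.

```bash
python3 - <<'E'
from h import *
np.set_printoptions(precision=0,suppress=True)
print(bot.hold_point_z,[a for a in dir(bot) if a[0]!='_'])
W=cloud("scene",np.load("pics/scene0.npy"))
for (r,c) in((slice(290,335),slice(440,475)),(slice(330,375),slice(575,610))):
    q=W[r,c].reshape(-1,3); q=q[(abs(q[:,0]-149)<90)&(abs(q[:,1]+607)<90)&(q[:,2]>60)]
    q=q[q[:,2].argsort()]; print(len(q),q[:60:6])
p,d=bot.grab_frame("scene"); W=cloud("scene",d)
for (r,c) in((slice(165,205),slice(300,325)),(slice(160,190),slice(268,285))):
    q=W[r,c].reshape(-1,3); q=q[(abs(q[:,0]-496)<40)&(abs(q[:,1]+35)<90)&(q[:,2]>90)]
    q=q[q[:,2].argsort()]; print(len(q),q[:30:3])
E
```

```text
18.700000000000003 ['MotionError', 'finish_job', 'get_calibration', 'grab_frame', 'hold_point_z', 'state']
761 [[ 133. -567.  244.]
 [ 128. -562.  246.]
 [ 145. -564.  247.]
 [ 131. -568.  248.]
 [ 129. -568.  248.]
 [ 127. -565.  248.]
 [ 141. -565.  249.]
 [ 127. -568.  249.]
 [ 127. -563.  250.]
 [ 128. -562.  250.]]
795 [[ 159. -649.  244.]
 [ 152. -656.  246.]
 [ 151. -653.  246.]
 [ 150. -652.  247.]
 [ 149. -655.  248.]
 [ 150. -653.  248.]
 [ 149. -656.  249.]
 [ 168. -646.  249.]
 [ 150. -653.  250.]
 [ 151. -657.  250.]]
479 [[491. -83. 106.]
 [491. -86. 109.]
 [497. -85. 109.]
 [495. -85. 109.]
 [490. -84. 111.]
 [486. -85. 112.]
 [491. -86. 113.]
 [498. -90. 114.]
 [503. -91. 114.]
 [491. -86. 115.]]
311 [[496.   8. 106.]
 [499.   5. 108.]
 [501.   7. 109.]
 [491.   6. 110.]
 [505.   5. 111.]
 [496.   5. 111.]
 [487.   5. 112.]
 [490.   7. 113.]
 [503.   6. 113.]
 [496.   5. 113.]]
```

The offset is the same in both places. The open tips sit 53 mm above the reported TCP, 13 mm of which is opening, so the real fingertips are about 40 mm higher than reported. I'll trust the camera, go down another 40 mm, look again and then close.

```bash
python3 -m handwheel '[[[0,0,0],[0,0,-14],85],[[0,0,0],[0,0,-13],85],[[0,0,0],[0,0,-13],85],[[0,0,0],[0,0,0],85]]'; python3 - <<'E'
from h import *
np.set_printoptions(precision=0,suppress=True)
p,d=bot.grab_frame("scene"); W=cloud("scene",d); cv2.imwrite("pics/s3.png",cv2.resize(p[120:280,210:410,::-1],(750,600)))
q=W[170:235,260:330].reshape(-1,3)
for lo,hi in((-100,-70),(-5,30)):
    a=q[(abs(q[:,0]-496)<25)&(q[:,1]>lo)&(q[:,1]<hi)&(q[:,2]>45)]; a=a[a[:,2].argsort()]; print(len(a),a[:24:3])
E
```

```text
clock: 3.3
ee_pos: [496.2, -34.8, 12.1]
eef_rot: [-0.0, 1.0, 0.0, -0.001]
contact_force: [-0.5, 0.2, 0.1]
gripper_width: 85.1
grip_force: 0.0
466 [[492. -83.  65.]
 [489. -81.  66.]
 [500. -84.  67.]
 [493. -88.  68.]
 [488. -85.  69.]
 [499. -88.  71.]
 [491. -88.  72.]
 [488. -80.  72.]]
376 [[494.  10.  64.]
 [503.   7.  66.]
 [492.   8.  67.]
 [496.   8.  68.]
 [502.   8.  69.]
 [488.   6.  69.]
 [504.   7.  70.]
 [495.   7.  71.]]
```

View pics/s3.png

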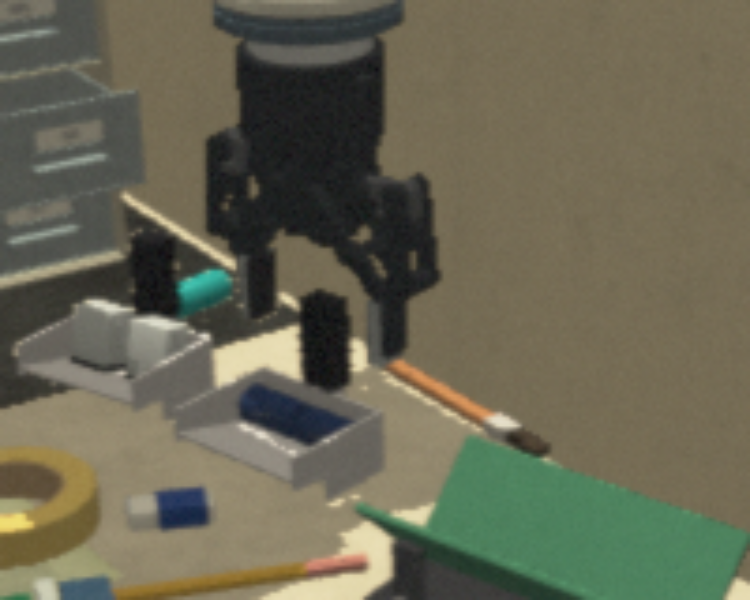

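The fingers now straddle the grip: tips at z≈65 open, pads at (255,285) and (385,335) in the crop either side of the grip at (325,340). Closing and lifting.

```bash
python3 -m handwheel '[[[0,0,0],[0,0,0],15],[[0,0,0],[0,0,0],15],[[0,0,0],[0,0,0],15],[[0,0,0],[0,0,0],15],[[0,0,0],[0,0,0],15]]' && python3 -m handwheel '[[[0,0,0],[0,0,0],15],[[0,0,0],[0,0,0],15],[[0,0,0],[0,0,0],15],[[0,0,0],[0,0,0],15]]'
```

```text
clock: 3.98
ee_pos: [497.3, -35.0, 13.6]
eef_rot: [0.0, 1.0, 0.0, 0.0]
contact_force: [0.6, -0.8, 5.9]
gripper_width: 23.0
grip_force: 59.0
clock: 4.47
ee_pos: [497.3, -35.0, 13.6]
eef_rot: [0.0, 1.0, 0.0, 0.0]
contact_force: [-1.5, 0.4, 5.4]
gripper_width: 22.9
grip_force: 59.0
```

The grip is holding (width 23, 59 N). Lift gently by 80 mm and carry to the trough.

```bash
python3 -m handwheel '[[[0,0,0],[0,0,8],15],[[0,0,0],[0,0,16],15],[[0,0,0],[0,0,20],15],[[0,0,0],[0,0,20],15],[[0,0,0],[0,0,16],15]]' && python3 -m handwheel '[[[0,0,0],[1,-8,0],15],[[0,0,0.004],[2,-14,0],15],[[0,0,0.004],[3,-20,0],15],[[0,0,0.004],[3,-20,0],15],[[0,0,0.004],[3,-20,0],15]]' && python3 -m handwheel '[[[0,0,0.004],[3,-20,0],15],[[0,0,0.004],[3,-20,0],15],[[0,0,0.004],[3,-20,0],15],[[0,0,0.004],[3,-20,0],15],[[0,0,0.003],[2,-20,0],15]]'  && python3 -m handwheel '[[[0,0,0.003],[1,-14,0],15],[[0,0,0],[0,-8,0],15],[[0,0,0],[0,0,0],15],[[0,0,0],[0,0,0],15]]'; python3 - <<'E'
from h import *
np.set_printoptions(precision=1,suppress=True)
print(bot.state()["q"],bot.state()["ee_pos"])
p,d=bot.grab_frame("scene"); cv2.imwrite("pics/s4.png",cv2.resize(p[100:320,220:460,::-1],(654,600)))
E
```

```text
clock: 5.1
ee_pos: [497.1, -35.0, 94.5]
eef_rot: [0.0, 1.0, 0.0, 0.0]
contact_force: [-0.2, -0.2, -2.1]
gripper_width: 23.1
grip_force: 58.8
clock: 5.72
ee_pos: [508.7, -118.5, 92.4]
eef_rot: [-0.0, 1.0, 0.008, -0.001]
contact_force: [-0.2, -0.2, -1.1]
gripper_width: 22.8
grip_force: 58.9
clock: 6.35
ee_pos: [523.2, -218.3, 93.2]
eef_rot: [-0.0, 1.0, 0.018, -0.0]
contact_force: [0.9, 0.1, -1.3]
gripper_width: 23.5
grip_force: 58.9
clock: 6.85
ee_pos: [523.9, -238.4, 93.3]
eef_rot: [-0.0, 1.0, 0.02, -0.0]
contact_force: [0.1, 0.5, -1.1]
gripper_width: 23.0
grip_force: 58.9
[-0.5  0.5  1.6  0.   1.   1. ] [ 523.9 -238.4   93.3]
```

View pics/s4.png

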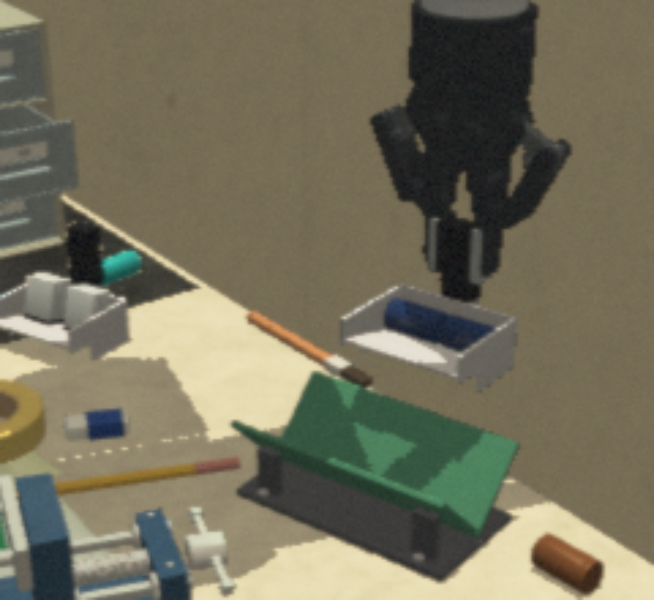

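The tray is held level above the trough, both capacitors against its rear wall (crop 440,325), as step 1 requires. I'll tip 12° first and check in depth which point the turn pivots about.

```bash
cat > lip.py <<'E'
from h import *
np.set_printoptions(precision=1,suppress=True)
# segment tray by depth: points near tray above trough; fit floor plane of light pixels
def look(name,box,out=None):
    p,d=bot.grab_frame(name); W=cloud(name,d)
    if out: cv2.imwrite(out,cv2.resize(p[box[0]:box[1],box[2]:box[3],::-1],None,fx=2.7,fy=2.7))
    return p.astype(int),W
p,W=look("scene",(150,330,300,480),"pics/lip_%d.png"%(bot.state()["clock"]*100))
g=(p.max(2)-p.min(2)<30)&(p.mean(2)>75)&(W[...,2]>60)&(abs(W[...,1]+238)<55)&(W[...,0]>400)&(W[...,0]<560)
q=W[g]; R=np.array([[np.cos(.038),np.sin(.038)],[-np.sin(.038),np.cos(.038)]])
t=np.c_[(q[:,:2]-[429,-239])@R.T,q[:,2]]   # trough frame
print("n",len(t)); 
for lo in range(-45,50,15):
    m=t[(t[:,1]>=lo)&(t[:,1]<lo+15)]
    if len(m)>5: i=m[:,0].argsort()[:6]; print("y",lo,"lip x,z",np.median(m[i],0))
E
python3 lip.py; python3 -m handwheel '[[[0.0016,-0.042,0],[0,0,0],15],[[0.0016,-0.042,0],[0,0,0],15],[[0.0016,-0.042,0],[0,0,0],15],[[0.0016,-0.042,0],[0,0,0],15],[[0.0016,-0.042,0],[0,0,0],15]]' && python3 -m handwheel '[[[0,0,0],[0,0,0],15]]' ; python3 lip.py
```

```text
n 5906
y -45 lip x,z [ 10.7 -32.9 458.7]
y -30 lip x,z [ 13.1 -29.1 457.8]
y -15 lip x,z [ 23.4 -11.2 101.9]
y 0 lip x,z [ 23.5  11.4 102.3]
y 15 lip x,z [ 23.5  25.1 102.9]
y 30 lip x,z [ 22.7  37.5 104.3]
y 45 lip x,z [ 69.5  46.8 453.2]
clock: 7.58
ee_pos: [524.1, -238.5, 93.4]
eef_rot: [-0.002, 0.994, 0.02, 0.106]
contact_force: [1.7, -0.7, -2.4]
gripper_width: 23.6
grip_force: 58.9
clock: 7.7
ee_pos: [523.3, -238.5, 93.2]
eef_rot: [-0.002, 0.994, 0.019, 0.104]
contact_force: [-0.2, -0.3, -1.6]
gripper_width: 23.2
grip_force: 58.9
n 4944
y -45 lip x,z [-18.6 -36.  392.9]
y -30 lip x,z [-17.7 -17.  393.7]
y -15 lip x,z [-21.1  -4.3 398.9]
y 0 lip x,z [-20.4   2.1 399.1]
y 15 lip x,z [-26.6  24.  450.4]
y 30 lip x,z [-19.3  31.4 453.5]
y 45 lip x,z [ -5.3  46.8 455.9]
```

```bash
sed -i 's/(W\[...,2\]>60)/(W[...,2]>60)\&(W[...,2]<125)/' lip.py; python3 lip.py
```

```text
n 1359
y -45 lip x,z [ 23.2 -34.   87.6]
y -30 lip x,z [ 23.9 -21.4  87.4]
y -15 lip x,z [24.  -8.1 86.9]
y 0 lip x,z [23.2  8.3 86.7]
y 15 lip x,z [24.  24.  86.7]
y 30 lip x,z [20.6 37.8 99.1]
```

The lip stays at trough x≈23.5 and is now at z≈87, so the turn pivots about the reported TCP (the 40 mm is along the tool). The lip position is as planned. Lower 19 mm, then tip to about 38° with the lip held in place.

```bash
python3 -m handwheel '[[[0,0,0],[0,0,-5],15],[[0,0,0],[0,0,-7],15],[[0,0,0],[0,0,-7],15],[[0,0,0],[0,0,0],15]]' && python3 -m handwheel '[[[0.002,-0.052,0],[-0.5,0,3.7],15],[[0.002,-0.052,0],[-0.6,0,3.7],15],[[0.002,-0.052,0],[-0.9,0,3.7],15],[[0.002,-0.052,0],[-1,0,3.7],15],[[0.002,-0.052,0],[-1.3,0,3.6],15]]' && python3 -m handwheel '[[[0.002,-0.052,0],[-1.4,0,3.6],15],[[0.002,-0.052,0],[-1.6,0,3.4],15],[[0.002,-0.052,0],[-1.8,0,3.4],15],[[0.001,-0.035,0],[-1.4,0,2.2],15],[[0,0,0],[0,0,0],15]]' && python3 -m handwheel '[[[0,0,0],[0,0,0],15],[[0,0,0],[0,0,0],15],[[0,0,0],[0,0,0],15],[[0,0,0],[0,0,0],15],[[0,0,0],[0,0,0],15]]'; python3 - <<'E'
from h import *
a,_=bot.grab_frame("scene"); b,_=bot.grab_frame("top")
cv2.imwrite("pics/both.png",np.vstack([cv2.resize(a[150:320,290:450,::-1],(480,510))[:300*2],]))
cv2.imwrite("pics/both2.png",np.hstack([cv2.resize(a[160:320,290:450,::-1],(400,400)),cv2.resize(b[190:310,340:460,::-1],(400,400))]))
E
```

```text
clock: 8.3
ee_pos: [523.7, -238.7, 73.4]
eef_rot: [-0.002, 0.994, 0.019, 0.104]
contact_force: [-0.3, 0.3, -1.4]
gripper_width: 23.3
grip_force: 58.9
clock: 8.93
ee_pos: [519.8, -239.2, 93.0]
eef_rot: [-0.004, 0.972, 0.019, 0.234]
contact_force: [0.9, 0.2, -1.8]
gripper_width: 23.1
grip_force: 59.0
clock: 9.55
ee_pos: [513.1, -239.2, 105.1]
eef_rot: [-0.006, 0.946, 0.018, 0.324]
contact_force: [0.7, -0.2, -1.0]
gripper_width: 23.4
grip_force: 59.1
clock: 10.18
ee_pos: [513.6, -238.9, 105.3]
eef_rot: [-0.006, 0.946, 0.018, 0.325]
contact_force: [0.5, 0.4, -1.4]
gripper_width: 23.2
grip_force: 59.1
```

View pics/both2.png

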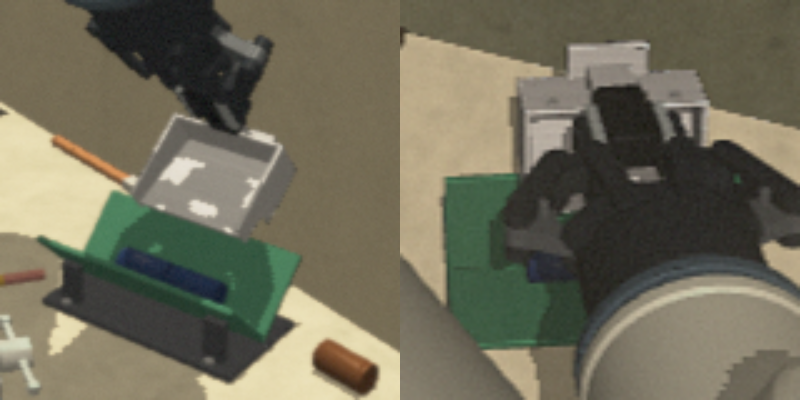

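Both capacitors lie end to end in the fold (left panel, about 120–225, 255–290), and the tray is empty. That was my tenth picture, so from here I check by numbers only. Now raise, untip, return, and lower to just above the bench.

```bash
python3 -m handwheel '[[[0,0,0],[0,0,6],15],[[0,0,0],[0,0,14],15],[[0,0,0],[0,0,20],15],[[0,0,0],[0,0,10],15],[[-0.003,0.08,0],[0,0,0],15]]' && python3 -m handwheel '[[[-0.003,0.083,0],[0,0,0],15],[[-0.003,0.083,0],[0,0,0],15],[[-0.003,0.083,0],[0,0,0],15],[[-0.003,0.083,0],[0,0,0],15],[[-0.003,0.083,0],[0,0,0],15]]' && python3 -m handwheel '[[[-0.003,0.083,0],[0,0,0],15],[[-0.003,0.083,0],[0,0,0],15],[[0,0,-0.005],[-1,14,0],15],[[0,0,-0.005],[-2,25,0],15],[[0,0,-0.005],[-2,30,0],15]]' && python3 -m handwheel '[[[0,0,-0.005],[-3,30,0],15],[[0,0,-0.005],[-3,30,0],15],[[0,0,-0.005],[-2,30,0],15],[[0,0,-0.005],[-2,25,0],15],[[0,0,-0.003],[-1,20,0],15]]' && python3 -m handwheel '[[[0,0,0],[0,0,-15],15],[[0,0,0],[0,0,-25],15],[[0,0,0],[0,0,-30],15],[[0,0,0],[0,0,-30],15],[[0,0,0],[0,0,-15],15]]' && python3 -m handwheel '[[[0,0,0],[0,0,0],15],[[0,0,0],[0,0,0],15]]'
```

```text
clock: 10.9
ee_pos: [512.6, -238.6, 155.1]
eef_rot: [-0.006, 0.958, 0.018, 0.288]
contact_force: [-0.3, 0.9, -2.8]
gripper_width: 23.3
grip_force: 59.0
clock: 11.52
ee_pos: [513.3, -238.7, 155.3]
eef_rot: [-0.002, 0.996, 0.019, 0.083]
contact_force: [0.2, -0.5, -1.4]
gripper_width: 23.5
grip_force: 59.0
clock: 12.15
ee_pos: [507.7, -168.4, 154.9]
eef_rot: [-0.001, 1.0, 0.011, 0.002]
contact_force: [0.5, -0.9, -1.4]
gripper_width: 23.4
grip_force: 59.0
clock: 12.78
ee_pos: [496.3, -33.1, 155.1]
eef_rot: [-0.001, 1.0, 0.0, 0.002]
contact_force: [-0.3, -0.8, -0.0]
gripper_width: 23.4
grip_force: 59.0
clock: 13.4
ee_pos: [495.9, -34.0, 39.0]
eef_rot: [-0.001, 1.0, 0.0, 0.002]
contact_force: [-0.1, 1.3, -0.3]
gripper_width: 23.0
grip_force: 59.0
clock: 13.65
ee_pos: [497.5, -34.5, 40.9]
eef_rot: [-0.001, 1.0, 0.0, 0.003]
contact_force: [-0.0, 0.4, -1.2]
gripper_width: 23.1
grip_force: 59.0
```

```bash
python3 -m handwheel '[[[0,0,0],[0,0,-10],15],[[0,0,0],[0,0,-9],15],[[0,0,0],[0,0,-5],15],[[0,0,0],[0,0,-1],15],[[0,0,0],[0,0,0],15]]' && python3 -m handwheel '[[[0,0,0],[0,0,-1],15],[[0,0,0],[0,0,-0.5],15],[[0,0,0],[0,0,0],15]]'
```

```text
clock: 14.28
ee_pos: [497.6, -34.7, 15.2]
eef_rot: [-0.001, 1.0, 0.0, 0.002]
contact_force: [-0.1, -0.1, -0.6]
gripper_width: 23.4
grip_force: 59.1
clock: 14.65
ee_pos: [497.7, -34.7, 13.8]
eef_rot: [-0.001, 1.0, 0.0, 0.002]
contact_force: [0.2, -0.5, 0.2]
gripper_width: 23.2
grip_force: 59.5
```

The tray is at its original height and just touching the bench. Opening and retreating straight up.

```bash
python3 -m handwheel '[[[0,0,0],[0,0,0],40],[[0,0,0],[0,0,0],85],[[0,0,0],[0,0,0],85],[[0,0,0],[0,0,0],85],[[0,0,0],[0,0,0],85]]' && python3 -m handwheel '[[[0,0,0],[0,0,0],85],[[0,0,0],[0,0,10],85],[[0,0,0],[0,0,30],85],[[0,0,0],[0,0,40],85],[[0,0,0],[0,0,40],85]]' && python3 -m handwheel '[[[0,0,0],[0,0,30],85],[[0,0,0],[0,0,0],85],[[0,0,0],[0,0,0],85]]'; python3 - <<'E'
from h import *
np.set_printoptions(precision=1,suppress=True)
R=np.array([[np.cos(.038),np.sin(.038)],[-np.sin(.038),np.cos(.038)]])
for n in("top","scene"):
    p,d=bot.grab_frame(n); p=p.astype(int); W=cloud(n,d)
    blue=(p[...,2]>p[...,0]*1.25)&(p[...,2]>p[...,1]*1.15)
    m=blue&(abs(W[...,1]+239)<85)&(abs(W[...,0]-429)<45)&(W[...,2]>15)&(W[...,2]<70)
    q=W[m]; t=np.c_[(q[:,:2]-[429,-239])@R.T,q[:,2]]
    print(n,len(t),t.min(0),t.max(0),np.median(t,0),cv2.minAreaRect(t[:,:2].astype(np.float32)))
    print("blue still in tray:",(blue&(abs(W[...,1]+35)<45)&(abs(W[...,0]-461)<36)&(W[...,2]>8)&(W[...,2]<45)).sum())
    g=(abs(W[...,1]+35)<20)&(abs(W[...,0]-498)<25)&(W[...,2]>80)&(W[...,2]<94); print("grip",W[g].mean(0) if g.any() else 0)
    g=(abs(W[...,1]+35)<60)&(W[...,0]>415)&(W[...,0]<470)&(W[...,2]>14)&(W[...,2]<50); print("tray",cv2.minAreaRect(W[g][:,:2].astype(np.float32)), W[g&(W[...,0]<429)].mean(0))
E
```

```text
clock: 15.28
ee_pos: [497.6, -34.7, 13.7]
eef_rot: [-0.001, 1.0, 0.0, 0.002]
contact_force: [-0.7, 0.2, 1.0]
gripper_width: 84.8
grip_force: 0.0
clock: 15.9
ee_pos: [497.4, -34.6, 135.6]
eef_rot: [-0.001, 1.0, 0.0, 0.002]
contact_force: [-0.2, -0.1, 0.1]
gripper_width: 85.0
grip_force: 0.0
clock: 16.27
ee_pos: [497.2, -34.6, 163.6]
eef_rot: [-0.001, 1.0, 0.0, 0.002]
contact_force: [-0.0, 0.1, 0.9]
gripper_width: 85.0
grip_force: 0.0
top 336 [ -7.8 -41.3  35.4] [ 9.6 36.4 47. ] [ 0.7 -7.4 41.6] ((0.8636178970336914, -2.4631805419921875), (77.7479019165039, 17.377559661865234), 89.8792495727539)
blue still in tray: 0
grip 0
tray ((448.02337646484375, -59.50236511230469), (40.65110778808594, 43.96143341064453), 89.67240905761719) [427.4 -58.7  23.4]
scene 339 [-10.1 -45.5  28.2] [ 9.  35.3 44.5] [-3.8 -9.7 40.8] ((-0.8154945373535156, -5.0790252685546875), (18.880029678344727, 80.88980102539062), 0.621927797794342)
blue still in tray: 1
grip [495.5 -39.3  85.9]
tray ((447.08026123046875, -35.2687873840332), (96.06562042236328, 46.20063018798828), 89.59866333007812) [427.3 -40.2  24.4]
```

Capacitor tops are at z≈42 (axis about 31). Together they span 78–81 mm along the fold, centred and aligned within 1°. The tray is upright at its old place, lip 23–24 and grip top 86–88, and the arm is clear.

```bash
python3 -c "
from bench import bot
print(bot.finish_job())"
```

```text
the job is handed in; nothing more can be done
None
```

The job is handed in (no verdict was returned): by my last camera check both capacitors lie in line in the trough fold, and the tray stands upright and released on the bench, at about 16 s of the 48 s limit.

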